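Unbolt the shielded pen and hold its gate ajar

ROBOT

A 6-joint arm with a two-finger parallel gripper is mounted at the origin on the work surface. World frame = base frame: x ahead of the robot, y to its left, z up, the work surface at z = 0. Lengths are in m, angles in rad, forces in N, time in s.
With the tool pointing down it reaches from about 0.4 to 0.825 m from the base axis. Payload 7 kg.
Tool frame: the origin (TCP) lies at the very end of the fingers, on their centre line; the grasp point (between the pads) lies 19 mm behind it; y points along the fingers, z is the direction in which the jaws open and shut, and the axes are right-handed (so a half turn about y gives the same grasp; the last joint's range is limited). The gripper opens to 88 mm and grips with 3 to 60 N. Pads are 19 mm wide; open, the fingers measure 130 mm over their backs; the gripper's body (78 mm by 193 mm) begins 47 mm behind the grasp point.
Start: joints at [1.43, 0.359, 0.012, 0, -1.224, -0.288], TCP at [0.281, 0.614, 0.227] pointing down, gripper open.
Joint ranges: [-3.07, 3.07], [-1.43, 2.12], [-1.02, 1.25], [-3.03, 1.67], [-3.05, -0], [-3.03, 3.03]. Speed limits (rad/s): [2.39, 2.39, 3.01, 3.14, 3.14, 3.14].

INTERFACE

Orientations are given as [roll, pitch, yaw] about the fixed x, y, z axes, in that order (R = Rz(yaw) Ry(pitch) Rx(roll)).
In Python, from station import get_state, grab_frame, job_done, regions_of gives the robot as it stands.
- The arm moves only by the tool drive_tool, never from a script. Its argument "rows" is a list of rows, each a list of 3 entries, a list of its own where there are three numbers: the shift along the world's x, y, z as a fraction of full scale, then the turn about the world's z as a fraction of full scale, then the opening, from 0 (shut) to 1 (fully open). A call has 1 to 12 rows; each row is the pose to reach, as a shift and turn from the pose commanded when the call began; what a row does not reach only later rows make up. Full scale, the value 1, is 30 cm for a shift and 90 degrees for a turn. A row lasts 1/10 s, in which the tool goes at most 50 mm and 8.59 degrees, less where a joint would pass 70% of its speed; a pose out of reach is approached as far as the arm can. A call with a number of a shift or a turn outside -1 to 1 is refused whole. A call with a gripper value outside its range is refused whole. The fingers move at their own pace and stop on an object; "newtons" is the grip in N (left out, the last holds). Time passes only in rows, so rows that repeat a pose let the fingers close. It gives the time, the measured TCP pose, the force and the opening at its end, in the units of the state.
- get_state(): the state, without advancing time (a new reading comes with each control period).
- grab_frame(name): name is "scene" or "top" or "wrist"; returns a dict with "img" (480x640x3 uint8, blue, green, red), "fx", "fy", "cx", "cy" (pixels), "T" (4x4, takes a point from camera to world coordinates); the wrist camera has in their place "hand_eye" (4x4, takes a point from camera to tool coordinates, whose origin is the TCP and whose axes are the tool frame's). Camera axes: x right, y down, z forward; pixel columns grow to the right and rows downward; lengths in m; the calibration is good to about 2 mm. A picture is of the moment at which its call begins: read the wrist's pose just before it. There is no depth.
- job_done(): hands the job in, once; it reports no verdict.
Trained networks look in a picture, given as the dict that the camera call returned (one of the last four; its "shot" number tells which), for a name from the list of things; names that differ only in an ending like _2 or _b are one class to them, and where a whole thing is asked for, a point or a joint stands for the part that bears it (a point fixed in the world has none). Each returns a list of dicts, best first, with "confidence" (0 to 1); they miss things now and then, are a little off and sometimes report something else, mostly with a low value. They report only what shows in the picture. A call takes as long as a camera call. They do not tell look-alikes from the thing itself.
- regions_of(picture, thing): "pixels" (480x640 bool, what is visible of it) and "box" ([left, top, right, bottom] in pixels, round what is visible of it).
The state is a dict: "t": time; "q": joint angles; "qd": joint speeds; "joint_efforts": joint torques, N m; "eef_pos": TCP position; "ee_rot": TCP orientation; "force": force on the tool from outside, world axes, zero at the start; "moment": the same for the moment, N m; "width": finger opening in m.
Only numpy, scipy, OpenCV 4.12 (cv2) and the standard library are available. Lean on these libraries where they do the work, as an engineer would, in place of code of your own. Each camera call takes 0.05 s, during which the arm holds its last target. There are 200 camera calls.

TASK

Slide the thin metal plate that stands before the gate of the shielded pen upward out of its slot and, keeping it upright, park it fully down in the empty slotted stand. Then take the bolt's ball knob, lift the sagging bolt so that its nose clears the bent keeper while you draw it back, swing the gate open towards the robot by the knob and hold it about 30 degrees open: the program finishes while still gripping the knob, since the gate springs shut. Leave the other things on the bench where they are.

Things in the scene. Friction and masses are not known exactly. Their poses are not given: they have to be found in the camera images.
- pen: the pen: fixed grey frame with clear walls, open on top, 190 deep x 305 wide. Origin on the bench under the middle of the closed gate; x points through the gate into the pen, y along the gate to its hinge, z up. Gate 220 long, 18 thick, 54 to 150 mm above the bench, hinged at y = +110; it closes on the latch post at y = -118 to -163 (167 high), which carries the keeper.
- holder (a point): the plate's slotted holder, fixed to the pen, 100 mm before the gate; this point on the bench under the middle of its slot, axes as the pen's. Block 33 (x) by 126 (y), 50 high; slot 9 wide (x), 106 long (y), floor 10 above the bench.
- plate_mid (a point): centre of the loose plain aluminium plate, 6 thick (its x), 100 wide (its y), 180 high (its z), 0.28 kg; it stands upright in the pen's holder, its lower 40 mm in the slot and its top edge 190 mm above the bench, as high as the ball knob beside it; its x and y run along those of the pen.
- stand: the empty fixed slotted stand, a grey block 90 x 136, 53 high with a flared mouth; origin on the bench under the middle of its slot, x across the slot, y along it, z up. Slot 13 wide (x) and 116 long (y), floor 10 above the bench, so a parked plate's centre is 100 above the bench.
- knob_mid (a point): centre of the bolt's ball knob, 30 mm across, black, on a 10 mm stem, 70 above the bolt rod (190 to 195 mm above the bench; nothing beside it is higher than 167 except the plate, about 70 mm away). At the start it is 30 mm before the gate's mid-plane (pen x = -30) and about 85 mm from the gate's middle on the latch side.
- gate_hinge (a point): on the gate's vertical hinge axis, half-way up the gate; its y axis points from the gate's free end to the hinge (turns with the gate), z up.
- gate (a joint): gate angle, 0 shut, grows as the gate swings out over the holder, to the pen's -x (towards the robot), up to 1.1 rad; a spring shuts it (0.2 N m shut, 0.4 N m at 0.5 rad). With the plate still in its holder it cannot open beyond about 0.3 rad.
- draw (a joint): how far the bolt is drawn back along the gate towards the hinge, m (-0.018 to 0.07, friction about 1 N, stays where left); 0 to 0.008 at the start. The bolt's down-turned nose is caught behind the keeper's bent-up lip: pulling without lifting stops at about 0.012. Nose over the lip, the gate is free from 0.034 on; 0.045 is comfortable.
- lift (a joint): how far the bolt is rocked up about its tail, rad: 0 sagged by its own weight (0.25 kg), at most 0.25. The nose clears the lip above about 0.12. The knob is 85 mm from the tail: raising it 15 mm gives 0.17. As it rises straight up, draw goes back by about 70 mm x lift, for which there is room. The bolt falls back when let go.
- knob: the knob and its stem (origin on the bolt rod below the ball), the part to hold at the end.
- beaker_mid (a point): glass beaker, 68 across, 90 high, its centre; bystander.
- beaker2_mid (a point): smaller glass beaker, 56 across, 70 high, its centre; bystander.
- flask_mid (a point): glass bottle with cap, 60 across, 130 high, its centre; bystander.
- dish_mid (a point): flat glass dish, 84 across, 14 high, its centre; bystander.
- driver_grip (a point): handle of a screwdriver lying on the bench, 170 long; bystander.
- pot_mid (a point): steel source pot standing inside the pen, 52 across, 60 high, its centre; bystander.
There are look-alikes about, which are no part of the job. What is shaped like the stand but red or yellow is not meant.

How it is judged:
On the way, in this order (a step that is already met when the one before it is completed fails the run):
1. the plate is lifted upright out of its slot (z of plate_mid in the frame of pen above 0.145 m and angle between plate_mid's own z axis and vertical below 0.25 rad), for 0.1 s.
2. the plate is parked upright, fully down in the stand's slot, and let go (x of plate_mid in the frame of stand between -0.022 and 0.022 m and y of plate_mid in the frame of stand between -0.02 and 0.02 m and z of plate_mid in the frame of stand below 0.106 m and angle between plate_mid's own z axis and vertical below 0.25 rad and contact force between the fingers and plate below 0.05 N), for 0.3 s.
3. the bolt is lifted, its nose over the keeper's lip, before the gate opens (value of joint lift above 0.09 rad and value of joint draw above 0.014 m and value of joint gate below 0.15 rad), for 0.04 s.
At the end, for the whole second after the job is handed in: Gate still, 0.36 to 0.70 rad (20 to 40 deg) open, bolt drawn, fingers holding its knob (over 1 N); the plate, let go, stands in the stand's slot: centre within 22 mm across and 20 mm along it, under 106 mm above the bench, tilted under 0.25 rad (all of step 2 and value of joint gate between 0.36 and 0.7 rad and velocity of joint gate between -0.05 and 0.05 rad/s and value of joint draw above 0.025 m and contact force between the fingers and knob above 1 N and contact force between plate and knob below 0.05 N); the arm keeps its last pose, push and grip.
It fails at once if the plate is tipped over (more than 0.6 rad) (angle between plate_mid's own z axis and vertical above 0.6 rad).
It fails at once if a bystander is moved more than 30 mm (distance of any of beaker_mid, beaker2_mid, flask_mid, dish_mid, driver_grip, pot_mid from where it was at the start of the episode above 0.03 m).
It also fails if it takes over 64 s, if anything falls off the work surface, if the arm or the gripper's body presses on something with over 40 N, if the wrist force passes 120 N, or if a joint passes its speed limit or range.

## Working session

There is one attempt and no reset: what is moved stays moved. The work goes in short steps, Python scripts to look and compute and a tool call to move; the robot and the scene stay as the last step left them, time stands still between calls to the robot, and variables do not carry over. Pictures are saved under pics/ and viewed, about 8 in all and at most 12, crops included, and the job is handed in when it is done.

Besides the shell and the picture viewer there is one more tool, called after "Request:" by a JSON object that holds its "name" and its "arguments". drive_tool: Moves the arm, as the interface text tells. Its arguments: {"type":"object","properties":{"rows":{"type":"array"},"newtons":{"type":"number"}},"required":["rows"]}

```bash
mkdir -p pics; ls; python3 - <<'E'
from station import *
import cv2,numpy as np,pickle
s=get_state();print(s['t'],s['eef_pos'],s['ee_rot'],s['width'])
for n in ['scene','top']:
    f=grab_frame(n);cv2.imwrite(f'pics/{n}0.png',f['img'])
    pickle.dump(f,open(f'{n}.pkl','wb'))
    print(n,f['fx'],f['cx'],f['cy'],np.round(f['T'],3).tolist())
    for t in ['pen','holder','plate_mid','stand','knob','gate','beaker_mid','beaker2_mid','flask_mid','dish_mid','driver_grip','pot_mid']:
        try:
            print(t,[(round(r['confidence'],2),[int(v) for v in r['box']]) for r in regions_of(f,t)])
        except Exception as e: print(t,e)
print(get_state()['t'])
E
```

```text
pics
0.0 [0.28046224 0.61341817 0.22563974] [-1.56915175e+00  1.43410004e-04  2.71268423e+00] 0.08747185735114332
scene 583.7862461270919 319.18948154191725 236.72082938956459 [[-0.101, 0.797, -0.595, 1.382], [0.995, 0.091, -0.046, 0.094], [0.017, -0.597, -0.802, 1.295], [0.0, 0.0, 0.0, 1.0]]
pen [(0.79, [219, 222, 353, 347])]
holder [(0.87, [216, 221, 353, 349])]
plate_mid [(0.71, [260, 206, 303, 244])]
stand [(0.78, [385, 200, 436, 230]), (0.76, [451, 211, 505, 253]), (0.6, [390, 243, 445, 279])]
knob [(0.75, [218, 220, 351, 349])]
gate [(0.96, [238, 221, 335, 278]), (0.59, [220, 222, 351, 351]), (0.59, [255, 195, 275, 241])]
beaker_mid [(0.74, [242, 224, 286, 250]), (0.61, [422, 301, 459, 341])]
beaker2_mid [(0.8, [134, 250, 158, 282])]
flask_mid [(0.84, [156, 192, 181, 235])]
dish_mid [(0.72, [319, 209, 347, 236])]
driver_grip [(0.54, [257, 194, 275, 240])]
pot_mid [(0.61, [286, 290, 307, 312]), (0.24, [246, 224, 259, 247])]
top 470.2710813571486 320.28108205356506 247.3573356896453 [[-0.019, -0.996, 0.088, 0.432], [-1.0, 0.018, -0.008, 0.029], [0.007, -0.088, -0.996, 1.252], [0.
[... 181 characters left out ...]
502, 293])]
stand [(0.75, [124, 297, 186, 337]), (0.63, [197, 310, 256, 352]), (0.56, [190, 253, 244, 287]), (0.44, [335, 261, 381, 270]), (0.37, [293, 294, 325, 329])]
knob [(0.71, [381, 277, 394, 320]), (0.49, [381, 221, 398, 238])]
gate [(0.96, [296, 213, 407, 250])]
beaker_mid [(0.74, [175, 176, 209, 211]), (0.5, [191, 255, 246, 291])]
beaker2_mid [(0.7, [470, 212, 501, 232])]
flask_mid [(0.98, [467, 271, 499, 292]), (0.35, [274, 142, 416, 281])]
dish_mid [(0.87, [295, 296, 327, 327])]
driver_grip [(0.78, [378, 276, 395, 338]), (0.26, [191, 255, 244, 290])]
pot_mid [(0.76, [324, 190, 343, 210]), (0.75, [275, 141, 418, 281]), (0.26, [470, 211, 496, 233]), (0.22, [292, 295, 326, 329])]
1.3
```

```bash
python3 - <<'E'
import cv2
a=cv2.imread('pics/top0.png')[125:365,110:510];cv2.imwrite('pics/top0c.png',cv2.resize(a,None,fx=2,fy=2,interpolation=cv2.INTER_CUBIC))
E
```

```text
(no output)
```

View pics/top0c.png

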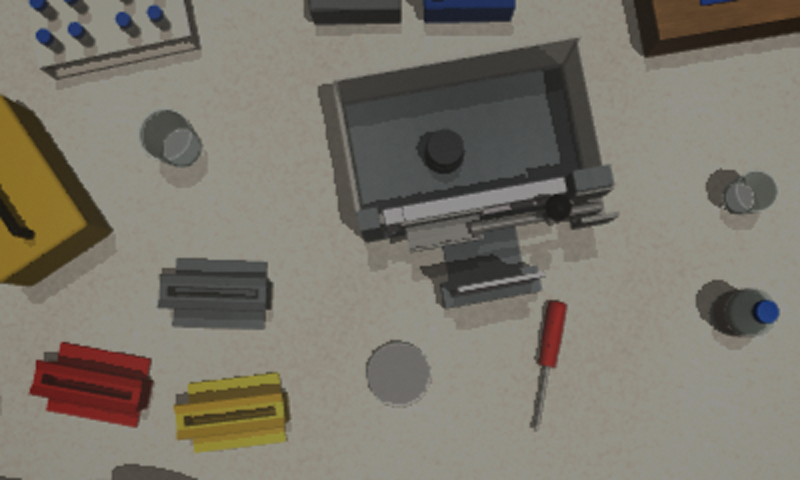

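View pics/scene0.png

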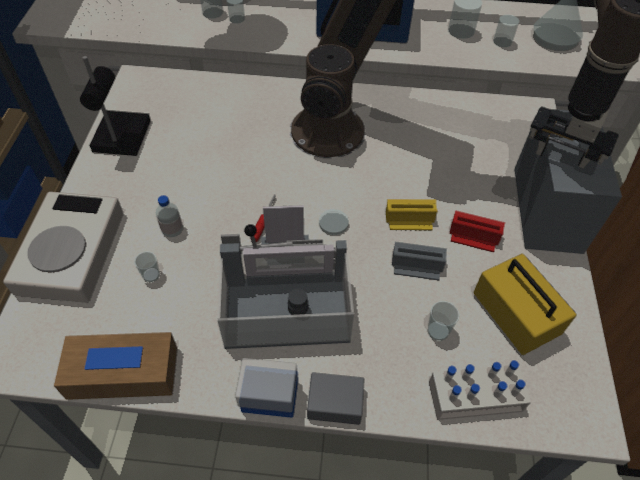

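The top crop shows the grey stand at about (215,292), the red look-alike at (92,385) and the yellow one at (232,412). The plate's top edge runs (460,289)–(541,275), and the black knob is at (558,207). The grey stand is the one meant, because the red and yellow ones are excluded by the task.

```bash
cat > h.py <<'E'
import numpy as np,cv2,pickle
from station import *
from scipy.spatial.transform import Rotation as R
def toworld(f,uv,z,T=None):
    T=f['T'] if T is None else T
    d=np.array([(uv[0]-f['cx'])/f['fx'],(uv[1]-f['cy'])/f['fy'],1.]);d=T[:3,:3]@d
    return T[:3,3]+d*(z-T[2,3])/d[2]
def project(f,p,T=None):
    T=f['T'] if T is None else T
    c=T[:3,:3].T@(np.asarray(p)-T[:3,3]);return np.array([f['fx']*c[0]/c[2]+f['cx'],f['fy']*c[1]/c[2]+f['cy']])
def wrist():
    s=get_state();f=grab_frame('wrist')
    T=np.eye(4);T[:3,:3]=R.from_euler('xyz',s['ee_rot']).as_matrix();T[:3,3]=s['eef_pos']
    f['T']=T@f['hand_eye'];return s,f
E
python3 - <<'E'
from h import *
f=pickle.load(open('top.pkl','rb'))
P=lambda u,v,z:np.round(toworld(f,(110+u/2,125+v/2),z),4)
a,b=P(460,289,.19),P(541,275,.19);print('plate',a,b,(a+b)/2,np.linalg.norm(a-b),'yaw',np.degrees(np.arctan2(*(a-b)[[0]],(a-b)[1])))
print('knob',P(558,207,.192))
a,b=P(166,292,.053),P(260,292,.053);print('slot',a,b,(a+b)/2)
# stand outline
for n,c in dict(tl=(160,262),tr=(268,264),bl=(172,328),br=(266,328)).items(): print(n,P(*c,.053))
a,b=P(385,218,.15),P(566,185,.15);print('gate',a,b,np.linalg.norm(a-b),np.degrees(np.arctan2((a-b)[0],(a-b)[1])))
print('dish',P(398,373,.0),'driver',P(552,335,.015),'flask',P(767,311,.13),'beaker',P(180,147,.0))
s=pickle.load(open('scene.pkl','rb'))
print('knob scene',toworld(s,(251,230),.192),'plate ends',toworld(s,(264,206),.19),toworld(s,(302,206),.19))
print('stand scene',toworld(s,(419,257),.053))
st=get_state();R0=R.from_euler('xyz',st['ee_rot']).as_matrix();print(R0)
E
```

```text
plate [ 0.4744 -0.0231  0.19  ] [ 0.4885 -0.1151  0.19  ] [ 0.48145 -0.0691   0.19   ] 0.09307421769749129 yaw -8.713400425201788
knob [ 0.5654 -0.1365  0.192 ]
slot [0.483  0.3442 0.053 ] [0.4808 0.2248 0.053 ] [0.4819 0.2845 0.053 ]
tl [0.5214 0.352  0.053 ]
tr [0.5163 0.2145 0.053 ]
bl [0.4372 0.3364 0.053 ]
br [0.435  0.2174 0.053 ]
gate [0.5613 0.0615 0.15  ] [ 0.5968 -0.1534  0.15  ] 0.2178124422525031 -9.380156077413528
dish [0.3727 0.0519 0.    ] driver [ 0.4189 -0.151   0.015 ] flask [ 0.4437 -0.3919  0.13  ] beaker [0.6801 0.3403 0.    ]
knob scene [ 0.5632455 -0.131772   0.192    ] plate ends [ 0.48522505 -0.11316199  0.19      ] [ 0.47454576 -0.02074259  0.19      ]
stand scene [0.49744756 0.28652406 0.053     ]
[[-9.09443179e-01 -5.33778025e-05 -4.15828212e-01]
 [ 4.15828213e-01 -3.27143618e-05 -9.09443179e-01]
 [ 3.49405239e-05 -9.99999998e-01  5.19478494e-05]]
```

Request:
{"name": "drive_tool", "arguments": {"rows": [[[0.6,-1,0.3],-0.62,1],[[0.6,-1,0.3],-0.62,1],[[0.6,-1,0.3],-0.62,1],[[0.6,-1,0.3],-0.62,1],[[0.6,-1,0.3],-0.62,1],[[0.6,-1,0.3],-0.62,1],[[0.6,-1,0.3],-0.62,1],[[0.6,-1,0.3],-0.62,1],[[0.6,-1,0.3],-0.62,1],[[0.6,-1,0.3],-0.62,1],[[0.6,-1,0.3],-0.62,1]]}}

```text
t: 2.4
eef_pos: [0.4601, 0.3147, 0.3159]
ee_rot: [-1.57, 0.0, 1.74]
force: [-0.6, 0.0, -0.3]
width: 0.0872
```

```bash
python3 - <<'E'
from h import *
s,f=wrist();print(s['eef_pos'],s['ee_rot'],s['q'],np.round(f['T'],3).tolist())
pickle.dump((s,f),open('w1.pkl','wb'));cv2.imwrite('pics/w1.png',f['img'])
print([(round(r['confidence'],2),r['box']) for r in regions_of(f,'stand')])
print('pred',project(f,[.482,.285,.053]))
E
```

```text
[0.46005592 0.31469015 0.31591415] [-1.56995755e+00  4.11020989e-04  1.74028206e+00] [ 9.50993855e-01  1.19173392e-01 -1.02925627e-01 -3.06495239e-04
 -1.34958223e+00 -7.81440912e-01] [[-0.986, -0.163, -0.045, 0.471], [-0.169, 0.951, 0.257, 0.246], [0.001, 0.261, -0.965, 0.473], [0.0, 0.0, 0.0, 1.0]]
[(0.9, [259.0, 108.9, 355.3, 240.1]), (0.78, [332.5, 258.7, 424.5, 380.7]), (0.63, [392.4, 114.9, 482.5, 243.9])]
pred [301.303934   177.03216564]
```

View pics/w1.png

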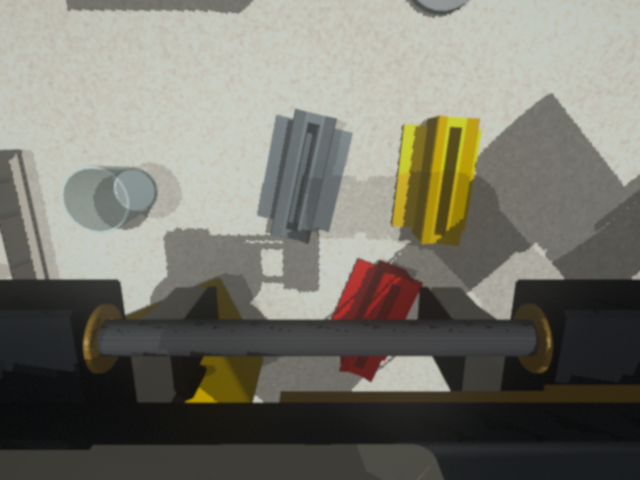

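```bash
python3 - <<'E'
from h import *
s,f=pickle.load(open('w1.pkl','rb'))
cv2.imwrite('pics/w1c.png',cv2.resize(f['img'][100:250,240:370],None,fx=4,fy=4,interpolation=cv2.INTER_CUBIC))
E
```

```text
(no output)
```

View pics/w1c.png

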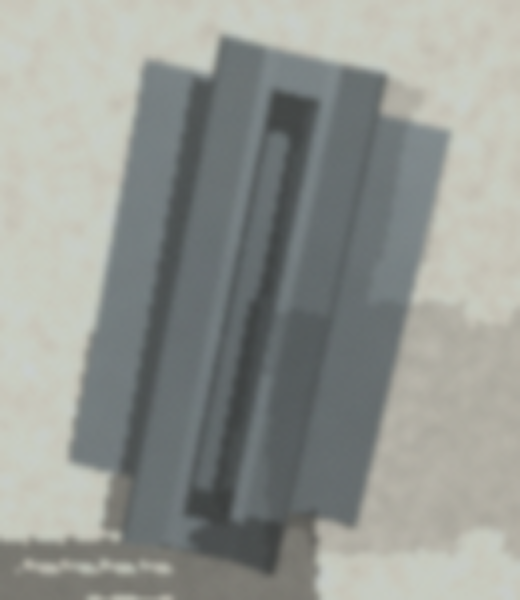

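The enlarged wrist crop confirms the grey stand. Its top corners are at (222,37), (384,75), (275,572) and (122,540), with the open slot down the middle.

```bash
python3 - <<'E'
from h import *
s,f=pickle.load(open('w1.pkl','rb'))
P=lambda u,v,z=.053:toworld(f,(240+u/4,100+v/4),z)[:2]
c=[P(*x) for x in [(222,37),(384,75),(275,572),(122,540)]]
print(np.round(c,4),np.mean(c,axis=0));d=(c[0]+c[1]-c[2]-c[3])/2;print(np.linalg.norm(d),np.degrees(np.arctan2(-d[0],d[1])),[np.linalg.norm(c[0]-c[1]),np.linalg.norm(c[2]-c[3])])
# mid of slot at mouth 
print(P(292,95),P(205,515))
J=R.from_euler('xyz',s['ee_rot']).as_matrix()[:,2];print('jaw',np.degrees(np.arctan2(J[1],J[0])))
E
```

```text
[[0.4987 0.2186]
 [0.4563 0.2207]
 [0.4623 0.3553]
 [0.5056 0.3534]] [0.48070817 0.28698586]
0.13488424512137195 177.2532504159731 [np.float64(0.04240925940681268), np.float64(0.043288057048249916)]
[0.47872961 0.2294769 ] [0.4839912  0.34252792]
jaw -170.2892025343564
```

Request:
{"name": "drive_tool", "arguments": {"rows": [[[0,-0.9,0],0,1],[[0,-0.9,0],0,1],[[0,-0.9,0],0,1],[[0,-0.9,0],0,1],[[0,-0.9,0],0,1],[[0,-0.9,0],0,1],[[0,-0.9,0],0,1],[[0,-0.9,0],0,1]]}}

```text
t: 3.3
eef_pos: [0.4607, 0.0442, 0.3165]
ee_rot: [-1.571, -0.0, 1.739]
force: [0.3, -0.2, 0.2]
width: 0.0876
```

```bash
python3 - <<'E'
from h import *
s,f=wrist();print(s['eef_pos'],s['ee_rot'],np.round(f['T'],3).tolist())
pickle.dump((s,f),open('w2.pkl','wb'));cv2.imwrite('pics/w2.png',f['img'])
for n in ['plate_mid','knob']:print([(round(r['confidence'],2),r['box']) for r in regions_of(f,n)])
print('pred',project(f,[.481,-.069,.19]),project(f,[.565,-.136,.192]))
E
```

```text
[0.46067549 0.04417002 0.31646582] [-1.57076165e+00 -1.30669406e-04  1.73865899e+00] [[-0.986, -0.162, -0.044, 0.472], [-0.168, 0.951, 0.258, -0.025], [-0.0, 0.262, -0.965, 0.474], [0.0, 0.0, 0.0, 1.0]]
[(0.98, [311.1, 1.9, 318.2, 146.9])]
[]
pred [315.16205311  71.46506985] [198.22572361 -70.57179108]
```

View pics/w2.png

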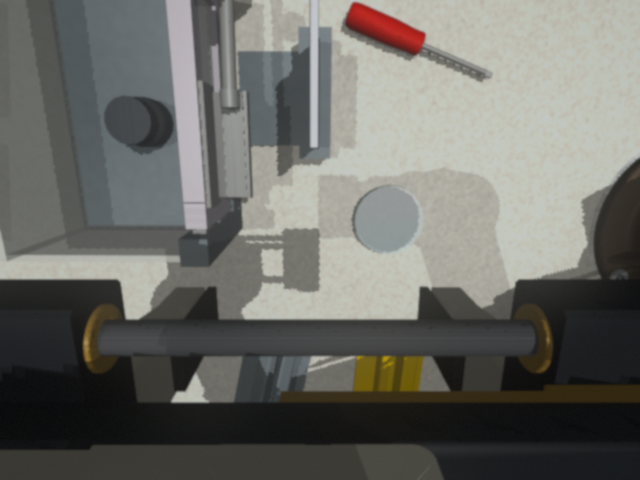

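The plate's top edge shows as the vertical bright line at columns 311–318, ending at row 147. The dish is at (387,218), and the bolt rod is at (228,50).

```bash
python3 - <<'E'
from h import *
s,f=pickle.load(open('w2.pkl','rb'))
g=f['img'].sum(2)
for v in range(5,150,20):
    r=g[v,300:330].astype(int);i=np.where(r>480)[0]+300;print(v,i.min() if len(i) else r,i.max() if len(i) else '')
a=toworld(f,(314,147),.19);b=toworld(f,(313.5,2),.19);d=a-b
print(a,b,(a+b)/2,np.linalg.norm(d),np.degrees(np.arctan2(-d[0],d[1])))
a=toworld(f,(190,203),.15);b=toworld(f,(176,0),.15);d=a-b;print('gate',np.degrees(np.arctan2(-d[0],d[1])))
E
```

```text
5 300 329
25 300 329
45 311 317
65 311 317
85 311 317
105 311 317
125 311 317
145 311 317
[ 0.4736386  -0.02036318  0.19      ] [ 0.48892078 -0.10957864  0.19      ] [ 0.48127969 -0.06497091  0.19      ] 0.0905148800872734 9.720159409349428
gate 8.676608987875674
```

Request:
{"name": "drive_tool", "arguments": {"rows": [[[0.071,-0.38,-0.2],0,1],[[0.071,-0.38,-0.2],0,1],[[0.071,-0.38,-0.2],0,1],[[0.071,-0.38,-0.4],0,1],[[0.071,-0.38,-0.5],0,1],[[0.071,-0.38,-0.57],0,1],[[0.071,-0.38,-0.57],0,1]], "newtons": 30}}

```text
t: 4.15
eef_pos: [0.48, -0.0696, 0.1424]
ee_rot: [-1.564, -0.0, 1.74]
force: [-0.0, 0.7, 0.6]
width: 0.0878
```

Request:
{"name": "drive_tool", "arguments": {"rows": [[[0,0,0],0,0],[[0,0,0],0,0],[[0,0,0],0,0],[[0,0,0],0,0],[[0,0,0],0,0],[[0,0,0],0,0],[[0,0,0],0,0],[[0,0,0],0,0]], "newtons": 30}}

```text
t: 4.95
eef_pos: [0.4819, -0.0702, 0.1456]
ee_rot: [-1.571, 0.0, 1.739]
force: [-0.6, 0.0, 0.8]
width: 0.0294
```

Request:
{"name": "drive_tool", "arguments": {"rows": [[[0,0,0],0,0],[[0,0,0],0,0],[[0,0,0],0,0],[[0,0,0],0,0],[[0,0,0],0,0],[[0,0,0],0,0]]}}

```text
t: 5.55
eef_pos: [0.482, -0.0701, 0.1455]
ee_rot: [-1.571, -0.0, 1.739]
force: [0.6, -0.3, -1.0]
width: 0.0057
```

Request:
{"name": "drive_tool", "arguments": {"rows": [[[0,0,0.05],0,0],[[0,0,0.1],0,0],[[0,0,0.16],0,0],[[0,0,0.22],0,0],[[0,0,0.28],0,0],[[0,0,0.34],0,0],[[0,0,0.35],0,0],[[0,0,0.35],0,0],[[0,0,0.35],0,0]]}}

```text
t: 6.45
eef_pos: [0.4813, -0.0701, 0.2494]
ee_rot: [-1.569, -0.0, 1.739]
force: [0.3, -0.2, -2.2]
width: 0.0059
```

Request:
{"name": "drive_tool", "arguments": {"rows": [[[0,0.08,0],-0.02,0],[[0,0.18,0],-0.04,0],[[0,0.3,0],-0.06,0],[[0,0.42,0],-0.08,0],[[0,0.54,0],-0.1,0],[[0,0.66,0],-0.12,0],[[0,0.78,0],-0.138,0],[[0,0.87,0],-0.138,0],[[0,0.95,0],-0.138,0],[[0,0.99,0],-0.138,0],[[0,1,0],-0.138,0],[[0,1,0],-0.138,0]]}}

```text
t: 7.65
eef_pos: [0.4817, 0.2295, 0.2498]
ee_rot: [-1.57, 0.001, 1.522]
force: [-0.3, -0.5, -2.1]
width: 0.0059
```

Request:
{"name": "drive_tool", "arguments": {"rows": [[[0,0.1,0],0,0],[[0,0.17,0],0,0],[[0,0.188,0],0,0],[[0,0.188,0],0,0],[[0,0.188,0],0,0],[[0,0.188,0],0,0]]}}

```text
t: 8.25
eef_pos: [0.4819, 0.2855, 0.2506]
ee_rot: [-1.571, 0.0, 1.522]
force: [-0.7, 0.6, -1.5]
width: 0.006
```

```bash
python3 - <<'E'
from h import *
s,f=wrist();print(s['eef_pos'],s['ee_rot'],s['force'],s['width'])
J=R.from_euler('xyz',s['ee_rot']).as_matrix()[:,2];print('jaw',np.degrees(np.arctan2(J[1],J[0])))
g=grab_frame('top')
a=f['img'][0:300,180:480].copy();b=g['img'][225:325,167:267]
th=np.radians(-2.7);u=np.array([-np.sin(th),np.cos(th),0])
print('stand pred px',[project(f,np.array([.481,.2865,.053])+k*u) for k in(-.068,0,.068)])
cv2.imwrite('pics/w3.png',np.hstack([cv2.resize(a,(400,400)),cv2.resize(b,(400,400),interpolation=cv2.INTER_CUBIC)]))
pickle.dump((s,f,g),open('w3.pkl','wb'))
E
```

```text
[0.48190487 0.28550641 0.2505949 ] [-1.57067680e+00  1.53585216e-04  1.52165557e+00] [-0.66466345  0.61546467 -1.546926  ] 0.005962715408515965
jaw 177.18444100227538
stand pred px [array([317.8207574 , 144.52793577]), array([317.91069536, 220.43154468]), array([317.99219038, 289.20969566])]
```

View pics/w3.png

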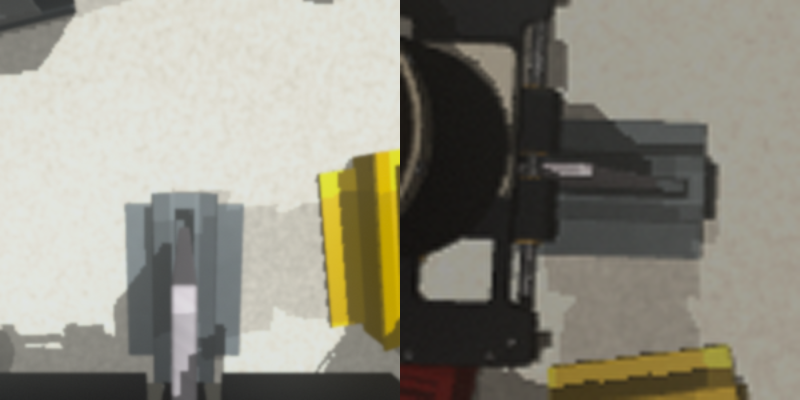

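The plate (bright strip, left half, column 184) lines up with the stand's slot end at (184,215).

Request:
{"name": "drive_tool", "arguments": {"rows": [[[0,0,-0.08],0,0],[[0,0,-0.16],0,0],[[0,0,-0.2],0,0],[[0,0,-0.23],0,0],[[0,0,-0.26],0,0],[[0,0,-0.28],0,0],[[0,0,-0.28],0,0]]}}

```text
t: 9.05
eef_pos: [0.4818, 0.2861, 0.166]
ee_rot: [-1.57, 0.001, 1.522]
force: [0.5, -0.8, -2.1]
width: 0.0057
```

Free of contact about 20 mm inside the slot. I'll lower it the rest of the way.

Request:
{"name": "drive_tool", "arguments": {"rows": [[[0,0,-0.025],0,0],[[0,0,-0.05],0,0],[[0,0,-0.06],0,0],[[0,0,-0.065],0,0],[[0,0,-0.065],0,0]]}}

```text
t: 9.55
eef_pos: [0.4819, 0.2862, 0.1469]
ee_rot: [-1.571, 0.0, 1.522]
force: [-0.4, -0.4, -1.7]
width: 0.006
```

Request:
{"name": "drive_tool", "arguments": {"rows": [[[0,0,0],0,0.3],[[0,0,0],0,0.3],[[0,0,0],0,0.5],[[0,0,0],0,0.6],[[0,0,0],0,0.6],[[0,0,0],0,0.6],[[0,0,0],0,0.6],[[0,0,0],0,0.6]]}}

```text
t: 10.35
eef_pos: [0.482, 0.2862, 0.147]
ee_rot: [-1.571, 0.0, 1.522]
force: [0.8, 0.3, 0.2]
width: 0.0526
```

Request:
{"name": "drive_tool", "arguments": {"rows": [[[0,0,0.1],0,0.6],[[0,0,0.3],0,0.6],[[0,0,0.4],0,0.6],[[0,-0.2,0.4],0.138,1],[[0,-0.4,0.4],0.138,1],[[0,-0.55,0.4],0.138,1],[[0,-0.7,0.4],0.138,1],[[0,-0.85,0.4],0.138,1],[[0,-1,0.4],0.138,1],[[0,-1,0.4],0.138,1],[[0,-1,0.4],0.138,1]]}}

```text
t: 11.45
eef_pos: [0.4818, -0.015, 0.2672]
ee_rot: [-1.571, -0.0, 1.736]
force: [-0.5, 0.1, 0.2]
width: 0.0878
```

```bash
python3 - <<'E'
from h import *
s=get_state();print(s['eef_pos'],s['force'],s['width'])
g=grab_frame('top');f=grab_frame('scene')
cv2.imwrite('pics/c4.png',np.hstack([cv2.resize(g['img'][230:310,177:257],(400,400),interpolation=cv2.INTER_CUBIC),cv2.resize(f['img'][190:290,370:470],(400,400),interpolation=cv2.INTER_CUBIC)]))
for n,c in(('top',g),('scene',f)):
  print(n,[(round(r['confidence'],2),r['box']) for r in regions_of(c,'plate_mid')],[project(c,[.481,.2865+k,.19]) for k in(-.05,.05)])
E
```

```text
[ 0.48183574 -0.0149895   0.26718138] [-0.54867818  0.0713734   0.151931  ] 0.08778161642131978
top [(0.57, [184.3, 265.5, 202.5, 272.7]), (0.56, [377.2, 275.5, 394.8, 341.8]), (0.44, [322.9, 191.7, 342.0, 213.4])] [array([224.89127256, 268.70436371]), array([180.45139625, 269.52863113])]
scene [(0.97, [399.2, 214.0, 447.9, 257.8]), (0.3, [392.8, 244.6, 447.0, 278.3])] [array([407.03108267, 217.42529976]), array([448.46250606, 221.12393759])]
```

View pics/c4.png

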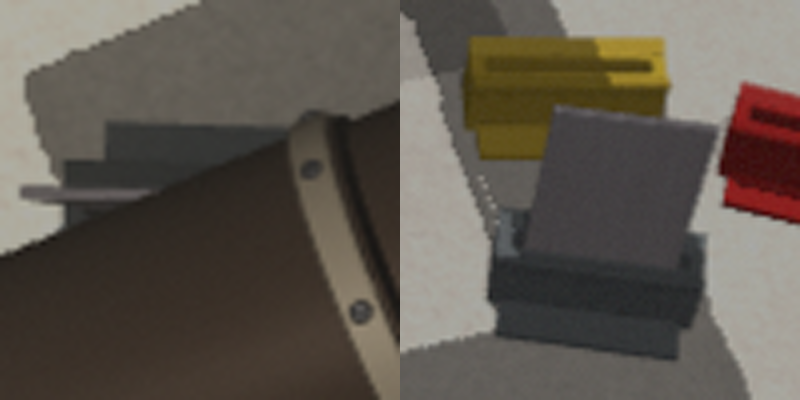

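The plate stands fully down in the grey stand; its top edge is where a parked plate's would project. Next is the knob.

Request:
{"name": "drive_tool", "arguments": {"rows": [[[0.16,-0.22,0.08],0,1],[[0.16,-0.22,0.08],0,1],[[0.16,-0.22,0.08],0,1],[[0.16,-0.22,0.08],0,1]]}}

```text
t: 12.05
eef_pos: [0.5303, -0.079, 0.2905]
ee_rot: [-1.57, -0.0, 1.739]
force: [0.5, -0.1, -0.4]
width: 0.0876
```

```bash
python3 - <<'E'
from h import *
s,f=wrist();print(s['eef_pos'])
pickle.dump((s,f),open('w5.pkl','wb'));
print([(round(r['confidence'],2),r['box']) for r in regions_of(f,'knob')],project(f,[.565,-.136,.192]))
cv2.imwrite('pics/w5.png',f['img'][:300])
E
```

```text
[ 0.53026599 -0.07901783  0.29045596]
[(0.69, [253.4, 128.0, 300.8, 176.3])] [277.89331702 153.7471562 ]
```

View pics/w5.png

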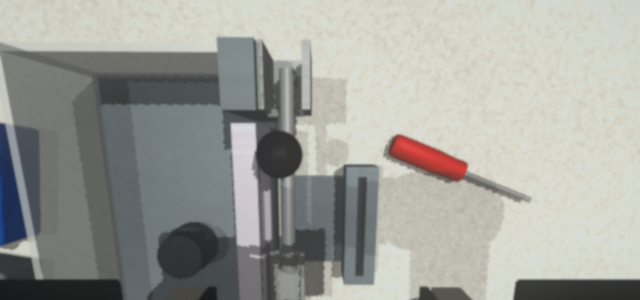

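The knob ball is at (279,154), one pixel from the prediction, so (0.565, -0.136) holds.

Request:
{"name": "drive_tool", "arguments": {"rows": [[[0.114,-0.19,0],0,0.7],[[0.114,-0.19,0],0,0.7],[[0.114,-0.19,-0.15],0,0.7],[[0.114,-0.19,-0.27],0,0.7],[[0.114,-0.19,-0.35],0,0.7],[[0.114,-0.19,-0.393],0,0.7],[[0.114,-0.19,-0.393],0,0.7]]}}

```text
t: 12.85
eef_pos: [0.5631, -0.1361, 0.1717]
ee_rot: [-1.568, -0.0, 1.74]
force: [-0.3, -0.1, 0.6]
width: 0.0614
```

Request:
{"name": "drive_tool", "arguments": {"rows": [[[0,0,0],0,0],[[0,0,0],0,0],[[0,0,0],0,0],[[0,0,0],0,0],[[0,0,0],0,0],[[0,0,0],0,0],[[0,0,0],0,0],[[0,0,0],0,0]], "newtons": 40}}

```text
t: 13.65
eef_pos: [0.5646, -0.1369, 0.1735]
ee_rot: [-1.572, 0.0, 1.739]
force: [1.2, -1.3, 3.0]
width: 0.0284
```

Request:
{"name": "drive_tool", "arguments": {"rows": [[[0,0,0.01],0,0],[[0,0,0.02],0,0],[[0,0,0.03],0,0],[[0,0,0.04],0,0],[[0,0,0.05],0,0],[[0,0,0.053],0,0],[[0,0,0.053],0,0]]}}

```text
t: 14.35
eef_pos: [0.564, -0.1368, 0.1891]
ee_rot: [-1.571, 0.0, 1.739]
force: [1.7, 0.1, -4.2]
width: 0.028
```

Request:
{"name": "drive_tool", "arguments": {"rows": [[[-0.003,0.02,0],0,0],[[-0.006,0.04,0],0,0],[[-0.01,0.06,0],0,0],[[-0.013,0.08,0],0,0],[[-0.016,0.1,0],0,0],[[-0.02,0.12,0],0,0],[[-0.023,0.14,0],0,0],[[-0.026,0.16,0],0,0],[[-0.03,0.18,0],0,0],[[-0.031,0.19,0],0,0],[[-0.031,0.19,0],0,0]]}}

```text
t: 15.45
eef_pos: [0.5548, -0.0791, 0.1889]
ee_rot: [-1.571, -0.0, 1.739]
force: [1.3, 1.9, -5.2]
width: 0.0279
```

```bash
python3 - <<'E'
from h import *
s,f=wrist();print(s['eef_pos'],s['force'],s['width'])
g=grab_frame('scene')
cv2.imwrite('pics/c6.png',np.hstack([cv2.resize(f['img'][0:300,120:520],(400,300)),cv2.resize(g['img'][190:310,200:360],(400,300),interpolation=cv2.INTER_CUBIC)]))
E
```

```text
[ 0.55479079 -0.07906362  0.18893034] [ 1.26895689  1.86321084 -5.18569884] 0.0278958786613971
```

View pics/c6.png

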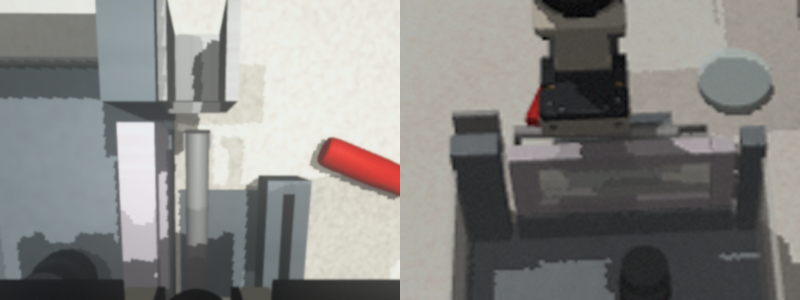

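The rod's nose at (198,130) in the left view is clear of the post and keeper. I'll swing the gate about the hinge at roughly (0.563, 0.055).

Request:
{"name": "drive_tool", "arguments": {"rows": [[[-0.02,0.002,0],-0.028,0],[[-0.039,0.004,0],-0.056,0],[[-0.058,0.007,0],-0.083,0],[[-0.077,0.011,0],-0.111,0],[[-0.096,0.016,0],-0.139,0],[[-0.115,0.022,0],-0.167,0],[[-0.133,0.029,0],-0.194,0],[[-0.151,0.036,0],-0.222,0],[[-0.169,0.044,0],-0.25,0],[[-0.186,0.053,0],-0.278,0],[[-0.203,0.063,0],-0.306,0],[[-0.22,0.073,0],-0.333,0]]}}

```text
t: 16.75
eef_pos: [0.4883, -0.0582, 0.1891]
ee_rot: [-1.57, 0.001, 1.214]
force: [-0.4, -0.2, -3.8]
width: 0.0284
```

Request:
{"name": "drive_tool", "arguments": {"rows": [[[0,0,0],0,0],[[0,0,0],0,0],[[0,0,0],0,0],[[0,0,0],0,0]]}}

```text
t: 17.15
eef_pos: [0.4889, -0.058, 0.1889]
ee_rot: [-1.57, 0.0, 1.216]
force: [-0.8, -0.2, -3.8]
width: 0.0278
```

```bash
python3 - <<'E'
from h import *
s,f=wrist();print(s['eef_pos'],s['force'],s['width'],s['qd'])
g=grab_frame('scene')
pickle.dump((s,f,g),open('w7.pkl','wb'))
cv2.imwrite('pics/c7.png',np.hstack([cv2.resize(f['img'][0:300,120:520],(400,300)),cv2.resize(g['img'][190:310,200:360],(400,300),interpolation=cv2.INTER_CUBIC)]))
print([(round(r['confidence'],2),r['box']) for r in regions_of(g,'plate_mid')])
E
```

```text
[ 0.48885796 -0.05804076  0.18894309] [-0.83339808 -0.19571193 -3.82014445] 0.027837931369976 [-0.0005079   0.00174939 -0.00089582 -0.00010456  0.00287176 -0.00284641]
[(0.74, [399.9, 212.4, 446.5, 258.7]), (0.38, [320.5, 209.1, 348.2, 234.3])]
```

View pics/c7.png

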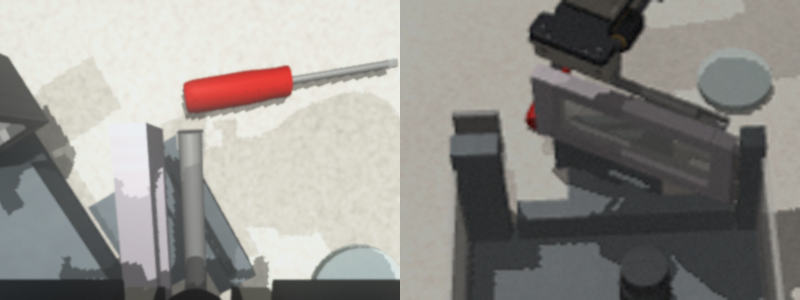

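The gate is about 30° open and still, and it lines up with the jaws turned by 30°. The rod is drawn back, the knob is gripped and the screwdriver is untouched. Handing in.

```bash
python3 -c "
from station import *
print(job_done());s=get_state();print(s['t'],s['eef_pos'],s['width'],s['force'])"
```

```text
the job is handed in; nothing more can be done
None
the job is handed in; nothing more can be done
```

The plate is parked in the grey stand and the gate is held about 30° open with the knob still gripped. I handed the job in at about 17 s; no verdict is reported.

- **Plate:** I lifted it about 105 mm out of its slot, lowered it into the grey stand and let it go. The scene image shows it upright and fully down, with its top edge where a parked plate's should be. It was still there after the gate moved.
- **Bolt:** I gripped the knob and raised it 16 mm (about 0.18 rad of lift). I then drew it 58 mm towards the hinge, which leaves the bolt about 45 mm drawn. The wrist image showed its nose clear of the keeper. I worked out lift and draw from the tool's movement; I could not read the joints directly.
- **Gate:** I swung it 30° on an arc about the hinge. The last images show the gate lined up with the turned jaws and the joint speeds near zero. The fingers are still on the knob, 28 mm apart, with the grip set to 40 N.
- **Bystanders:** the path stayed clear of all of them. The last images show the screwdriver and dish where they were; I did not re-measure the beakers, flask or pot.

No check failed. The state reading I asked for after the hand-in was refused, so there is no measurement from the final second.

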